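# Lever open the condiment pot, turn it to the front and hold the carousel

## Robot

A 6-joint arm with a two-finger parallel gripper is mounted at the origin on the work surface. World frame = base frame: x ahead of the robot, y to its left, z up, the work surface at z = 0. Lengths are in m, angles in rad, forces in N, time in s.
With the tool pointing down it reaches from about 0.325 to 1 m from the base axis. Payload 5.1 kg.
Tool frame: the origin (TCP) lies between the finger pads; the fingertips stand 17 mm ahead of it and the grasp point (between the pads) lies 2 mm behind it (ctrl.nose_length is the distance from the TCP to the fingertips, in m); z points along the fingers, y is the line along which they close (so a half turn about z gives the same grasp; the last joint's range is limited). The gripper opens to 85 mm and grips with 20 to 120 N. Pads are 22 mm wide; open, the fingers measure 114 mm over their backs; the gripper's body (76 mm by 85 mm) begins 54 mm behind the grasp point. The pads swing forward as they close: fully open they stand 13 mm farther back than shut.
Start: joints at [1.14, 0.124, 1.65, -0, 1.367, -0.083], TCP at [0.222, 0.611, 0.248] pointing down, gripper open.
Joint ranges: [-2.61, 2.61], [-1.02, 2.33], [0.03, 2.71], [-1.35, 4.49], [0.32, 2.68], [-2.91, 2.91]. Speed limits (rad/s): [2.57, 2.57, 3.14, 3.14, 3.14, 3.14].

## Interface

Orientations are given as a rotation vector (axis times angle).
In Python, from station import ctrl, optics, ticket gives the robot as it stands.
- The arm moves only by the tool step_arm, never from a script. Its argument "rows" is a list that holds one entry, the list of rows, each a list of 7 numbers: the shift along the tool's x, y, z in cm, then the turn, a rotation vector about the tool's x, y, z in rad, then the finger opening in cm, from 0 to 8.54. A call has 1 to 10 rows; each row shifts and turns the commanded pose from where the row before left it, along the tool's axes as they then stand; what a row does not reach is not made up. A row lasts 1/10 s, in which the tool goes at most 50 mm and 8.59 degrees, less where a joint would pass 70% of its speed; a pose out of reach is approached as far as the arm can. A call is refused whole if a number of a shift passes 5 or a number of a turn 0.15, either way. A call with a gripper value outside its range is refused whole. The fingers move at their own pace and stop on an object; the grip force is fixed at half the most. Time passes only in rows, so rows that do not move let the fingers close. It gives the time, the measured TCP pose, the force, the opening and the grip force at its end, in the units of the state.
- ctrl.state(): the state, without advancing time (a new reading comes with each control period).
- optics.get_image(name): name is "scene" or "top" or "wrist"; returns a dict with "color" (384x512x3 uint8, red, green, blue), "fx", "fy", "cx", "cy" (pixels), "position" and "attitude" of the camera in the world. Camera axes: x right, y down, z forward; pixel columns grow to the right and rows downward; lengths in m; the calibration is good to about 2 mm. A picture is of the moment at which its call begins. There is no depth.
- ticket.close_job(): hands the job in; it is judged then, once.
The state is a dict: "t": time; "joint_pos": joint angles; "joint_vel": joint speeds; "joint_efforts": joint torques, N m; "eef_pos": TCP position; "eef_rot": TCP orientation; "force": force on the tool from outside, world axes, zero at the start; "moment": the same for the moment, N m; "opening": finger opening in m; "gripper_force": force on a finger pad.
Only numpy, scipy, OpenCV 4.12 (cv2) and the standard library are available. Lean on these libraries where they do the work, as an engineer would, in place of code of your own. Each camera call takes 0.05 s, during which the arm holds its last target. There are 200 camera calls.

## Task

The hinged lid of the low wide pot on the condiment carousel sits tight: lever it right open with the thin blade of the filling spatula, not with the fingers, and lay the spatula back on the table. Then turn the carousel gently until the open pot faces the front, straight behind the dipping dish on the ledge of the foot board, and finish while holding the carousel still, firmly gripped, so that I can spoon from the pot. Leave the dish, teapot, teacup and steel bowl where they are.

Things in the scene. Friction and masses are not known exactly. Their poses are not given: they have to be found in the camera images.
- board: Fixed bamboo foot board, 345 x 280 x 12 mm, flat on the table. Origin on its underside below the turntable's axis, x towards its front (the ledge with the dipping dish, on the side away from the robot), z up. It reaches 130 mm behind the axis and 215 mm in front of it.
- front (a point): Fixed point of the foot board frame on the front side, 130 mm in front of the turntable's axis, at 30 mm height (edge of the turntable's top): where pot_front must come.
- carousel: Bamboo turntable, diameter 260, 12 mm thick; turns without end, either way, about its vertical axis against slight friction (0.06 N m) and stays where left. Origin on the axis at its underside, 18 mm above the table; x points to the low wide pot. At +y, -x, -y, 82 mm from the axis, are three taller capped glass jars (radius 27, tops 136 mm above the table). A 12 mm post stands on the axis.
- pot_rim (a point): Centre of the mouth of the low wide white pot, fixed on the turntable 82 mm from the axis, 102 mm above the table. Pot's outer radius 34 mm; round it runs a flange of radius 42 mm whose top is 7 mm below the rim.
- pot_front (a point): Point on the top edge of the turntable directly in front of the low wide pot, 130 mm from the axis; turns with the carousel.
- handle (a point): Centre of the bamboo bar handle on top of the post, on the turntable's axis, 226 mm above the table. The bar is 66 mm long along the carousel's x, 14 mm thick along the carousel's y, 28 mm high. Its axes are those of the carousel.
- lid: Steel lid of the low wide pot: disc of radius 36, 4 mm thick, centred at x = 38 mm. Origin on the hinge line, level with the lid's underside, 44 mm from the turntable's axis and 102 mm above the table; x to the thumb tab (outwards when shut), z up when shut. Stiff hinge, stays where left; opens up and inwards to 102 degrees, just past upright.
- tab (a point): Outer end of the thumb tab, middle of its lower edge; 86 mm from the hinge, 130 mm from the turntable's axis and 102 mm above the table when shut. Tab 24 mm wide, 3 mm thick. Under it a gap of 7 mm to the pot's flange (which ends 6 mm short of the tab's end); the pot's wall is 14 mm in. About 1 N lifts it.
- spatula: Loose spatula, 189 mm long, 50 g, flat on the table. Origin on its underside at the place to grip, near its centre of mass; x along it to the blade's tip, z up. Wooden handle 18 wide, 14 mm thick, from x = -104 to 15 mm; thin steel blade 18 wide, 2.5 mm thick, round-ended, from there to x = 85 mm, centred at z = 7 mm.
- blade_tip (a point): End of the spatula's blade, at mid thickness.
- dish: Small loose white dipping dish, diameter 72 mm, 24 mm high, standing on the front ledge of the foot board, straight in front of the turntable. Origin at the centre of its underside. Not to be moved.
- teapot: Loose ceramic teapot with an arched bamboo handle, body diameter 132 mm, 171 mm high over the handle, spout to +x. Origin at the centre of its underside. Not to be moved.
- bowl: Loose stainless steel bowl turned upside down, diameter 160 mm, 66 mm high. Origin at the centre of its rim on the table. Not to be moved.
- teacup: Small loose teacup, diameter 64 mm, 48 mm high. Origin at the centre of its underside. Not to be moved.
Mind the look-alikes: they are no part of the job. What is meant by the spatula is not green or turquoise, and is the larger of those in its own colour.

How it is judged:
On the way, in this order (a step that is already met when the one before it is completed fails the run):
1. the spatula raises the lid (angle between lid's own z axis and vertical above 0.35 rad and contact force between spatula and lid above 0.05 N), for 0.05 s.
2. the lid stands open (angle between lid's own z axis and vertical above 1.3 rad), for 0.2 s.
3. the spatula lies on the table, let go (height (world z) of spatula below 0.01 m and contact force between spatula and the fingers below 0.1 N and linear speed of spatula below 0.05 m/s), for 0.2 s.
4. the open pot faces the front and the gripper holds the carousel (horizontal distance between pot_front and front below 0.018 m and contact force between the fingers and carousel above 10 N), for 0.2 s.
At the end, for the whole second after the job is handed in: Lid open 75 degrees or more; pot_front within 18 mm (8 degrees) of front; carousel at rest, gripped by the fingers with over 10 N; spatula lying released on the table; dish, teapot, bowl and teacup within 20 mm of their start (all of step 3 and all of step 4 and angle between lid's own z axis and vertical above 1.3 rad and angular speed of carousel below 0.1 rad/s and distance of each of dish, teapot, bowl, teacup from where it was at the start of the episode below 0.02 m); the arm keeps its last pose, push and grip.
It fails at once if the fingers, not the spatula, push the lid open (contact force between the fingers and lid above 1 N and angle between lid's own z axis and vertical below 1.3 rad).
It fails at once if the carousel is spun or jerked faster than 3.5 rad/s (angular speed of carousel above 3.5 rad/s).
It fails at once if the dish, teapot, bowl or teacup is knocked away (distance of any of dish, teapot, bowl, teacup from where it was at the start of the episode above 0.03 m).
It also fails if it takes over 69 s, if anything falls off the work surface, if the arm or the gripper's body presses on something with over 40 N, if the wrist force passes 120 N, or if a joint passes its speed limit or range.

## Working session

There is one attempt and no reset: what is moved stays moved. The work goes in short steps, Python scripts to look and compute and a tool call to move; the robot and the scene stay as the last step left them, time stands still between calls to the robot, and variables do not carry over. Pictures are saved under pics/ and viewed, at most 10 in all, crops included, and the job is handed in when it is done.

Besides the shell and the picture viewer there is one more tool, called after "Emit:" as name([rows], argument=value, ...), one row to a line, values as JSON. step_arm: Moves the arm, as the interface text tells. Its arguments: {"type":"object","properties":{"rows":{"type":"array","items":{"type":"array","items":{"type":"array","items":{"type":"number"}}}}},"required":["rows"]}

```bash
mkdir -p pics; ls
cat > h.py <<'E'
import numpy as np, cv2
from scipy.spatial.transform import Rotation as R
from station import ctrl, optics, ticket
def rot(a):
    a=np.array(a,float)
    if a.shape==(3,3): return a
    return R.from_rotvec(a).as_matrix() if a.size==3 else R.from_quat(a).as_matrix()
def shot(n,fn=None):
    im=optics.get_image(n)
    if fn: cv2.imwrite(f'pics/{fn}.png',im['color'][:,:,::-1])
    return im
def ray(im,u,v,z):
    d=rot(im['attitude'])@np.array([(u-im['cx'])/im['fx'],(v-im['cy'])/im['fy'],1])
    p=np.array(im['position']); return p+d*(z-p[2])/d[2]
def proj(im,P):
    c=rot(im['attitude']).T@(np.array(P)-im['position']); return im['fx']*c[0]/c[2]+im['cx'],im['fy']*c[1]/c[2]+im['cy']
E
python3 - <<'E'
from h import *
a=shot('top');b=shot('scene')
for i in(a,b): print(i['fx'],i['cx'],i['cy'],i['position'],i['attitude'])
np.savez('i0.npz',a=a['color'],b=b['color'])
import pickle;pickle.dump((a,b),open('i0.pkl','wb'))
cv2.imwrite('pics/top0.png',cv2.resize(a['color'][:,:,::-1],(800,600)))
cv2.imwrite('pics/scene0.png',cv2.resize(b['color'][:,:,::-1],(800,600)))
print(ctrl.state())
E
```

```text
pics
371.4705274049685 254.04232122547435 189.71493706319305 [0.40810009 0.01353731 1.35880441] [-2.16477185  2.18312331 -0.06965556]
441.5872235189165 263.00986833692565 196.4279366276763 [ 1.05534185 -0.51337515  1.15572073] [-2.32774984 -0.94765652  0.34715842]
{'t': 0.1, 'joint_pos': array([ 1.14040812e+00,  1.24430117e-01,  1.65150980e+00, -3.88338921e-06,
        1.36749089e+00, -8.25992685e-02]), 'joint_vel': array([-7.22518650e-04, -3.05305261e-03, -2.20183736e-03, -8.00172089e-04,
        1.16507097e-03,  3.73298778e-05]), 'joint_efforts': array([ 4.94988053e-04, -4.24930501e+01, -3.66653681e+01, -1.38723349e-04,
        3.97641285e-03, -4.89119060e-06]), 'eef_pos': array([0.22134912, 0.61061245, 0.24719857]), 'eef_rot': array([-5.43474947e-01, -3.09375579e+00,  2.79401064e-03]), 'force': array([ 0.74105906, -0.04680127,  0.27937017]), 'moment': array([ 0.00313567,  0.01473183, -0.04194968]), 'gripper_force': 0.0, 'opening': 0.08544043720066517}
```

View pics/top0.png

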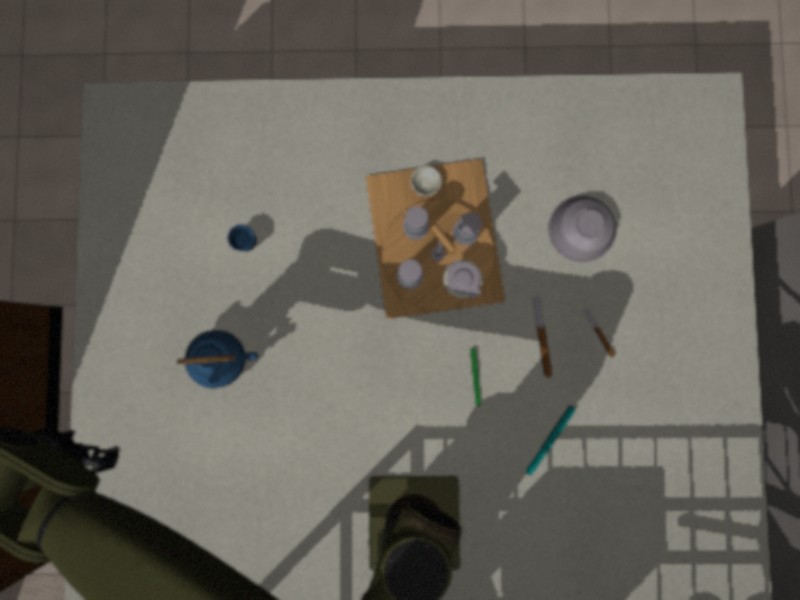

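View pics/scene0.png

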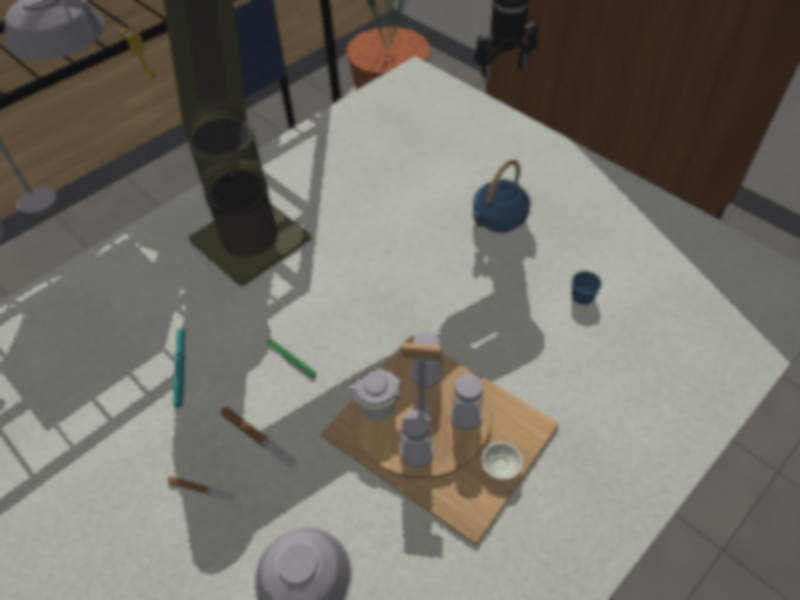

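Top view (800x600): board corners at (367,174), (484,158), (505,300) and (387,317). The handle bar runs (432,224)-(454,250), and the pot lid is at (463,278) with its tab towards (482,292). The larger brown spatula has its blade tip at (536,298) and its handle end at (547,375). Scene view: pot at (376,388) with its tab at (355,388), spatula (222,410)-(293,463).

Run:
```python
from h import *
import pickle
a,b=pickle.load(open('i0.pkl','rb'))
s=.64
T=lambda u,v,z:ray(a,u*s,v*s,z)[:2].round(4)
S=lambda u,v,z:ray(b,u*s,v*s,z)[:2].round(4)
hsv=cv2.cvtColor(a['color'],cv2.COLOR_RGB2HSV)
m=((hsv[...,0]>8)&(hsv[...,0]<22)&(hsv[...,1]>85)).astype(np.uint8)
n,l,st,c=cv2.connectedComponentsWithStats(m)
for i in range(1,n):
    if st[i,4]>25: print(st[i],c[i])
# board
sub=np.zeros_like(m);sub[90:210,225:330]=m[90:210,225:330]
P=np.argwhere(sub)[:,::-1].astype(np.int32)
W=np.array([ray(a,u,v,.012)[:2] for u,v in P],np.float32)
print('board',cv2.minAreaRect(W))
print('corners',[T(u,v,.012) for u,v in[(367,174),(484,158),(505,300),(387,317)]])
print('bar',T(432,224,.24),T(454,250,.24))
print('lid',T(463,278,.108),'tab',T(482,292,.104),'S lid',S(376,385,.108),S(355,388,.104))
print('spat top',T(536,298,.007),T(547,376,.012),'S',S(222,410,.012),S(293,463,.007))
print('small',T(588,310,.007),T(612,355,.01),'bowl',T(583,228,.03))
print('S bar',S(402,350,.24),S(441,350,.24))
```

```text
[ 235  102   88  102 5166] [276.63143631 151.64808362]
[   0  193   34   86 2198] [ 14.95359418 233.6232939 ]
[344 210   9  31 136] [348.25       225.08088235]
[381 210  12  18  60] [386.63333333 218.43333333]
[114 228  36   4  88] [132.15909091 229.65909091]
[  9 311  19  15 131] [ 17.59541985 317.52671756]
[253 320   9  13  27] [256.14814815 325.96296296]
[  0 350  26  28 313] [  8.17891374 363.4600639 ]
board ((0.6533252596855164, -0.0547543466091156), (0.34287524223327637, 0.27821582555770874), 7.645034313201904)
corners [array([0.8063, 0.1019]), array([ 0.8416, -0.1755]), array([ 0.5042, -0.2175]), array([0.467 , 0.0567])]
bar [ 0.6378 -0.0397] [ 0.5862 -0.0817]
lid [ 0.5458 -0.1115] tab [ 0.5154 -0.1524] S lid [ 0.5479 -0.1121] [ 0.5236 -0.1408]
spat top [ 0.5085 -0.2904] [ 0.3285 -0.3096] S [ 0.3316 -0.3163] [ 0.51   -0.2903]
small [ 0.4795 -0.4099] [ 0.3753 -0.4604] bowl [ 0.6678 -0.3976]
S bar [ 0.5944 -0.0885] [ 0.6394 -0.045 ]
```

```bash
cat >> h.py <<'E'
def ori(yaw,pitch=0):
    "tool z down, tool x towards yaw (deg); pitch>0 lifts tool x (blade tip up)"
    return (R.from_euler('z',yaw,degrees=True)*R.from_euler('y',-pitch,degrees=True)*R.from_euler('x',180,degrees=True)).as_matrix()
def plan(wps,start=None,grip=8.5):
    "wps: list of (pos, yaw, pitch, nrows)"
    st=ctrl.state()
    p,r=(np.array(st['eef_pos']),rot(st['eef_rot'])) if start is None else (np.array(start[0]),ori(*start[1:]))
    out=[]
    for pos,yaw,pitch,n in wps:
        p0,r0=p.copy(),r.copy(); rv=R.from_matrix(r0.T@ori(yaw,pitch)).as_rotvec()
        for k in range(1,n+1):
            pt=p0+(np.array(pos)-p0)*k/n; rt=r0@R.from_rotvec(rv*k/n).as_matrix()
            s=np.round(r.T@(pt-p)*100,2); t=np.round(R.from_matrix(r.T@rt).as_rotvec(),3)
            p=p+r@s/100; r=r@R.from_rotvec(t).as_matrix()
            out.append([*map(float,s),*map(float,t),grip])
    for i in range(0,len(out),10): print([[x if x else 0 for x in o] for o in out[i:i+10]])
def info():
    st=ctrl.state();r=rot(st['eef_rot'])
    print('t',round(st['t'],2),'p',np.round(st['eef_pos'],4),'yaw',np.degrees(np.arctan2(r[1,0],r[0,0])).round(2),'xz,zdir',r[2,0].round(3),r[:,2].round(3),'F',np.round(st['force'],2),'op',round(st['opening'],4),'gf',round(st['gripper_force'],1),'j6',st['joint_pos'][5].round(2))
E
python3 -c "
from h import *
info()
plan([((.40,.15,.26),83,0,10),((.425,-.30,.20),7,0,10)])"
```

```text
t 0.1 p [0.2213 0.6106 0.2472] yaw 160.07 xz,zdir 0.0 [-0.001 -0.002 -1.   ] F [ 0.74 -0.05  0.28] op 0.0854 gf 0.0 j6 -0.08
[[-3.25, -3.72, -0.12, 0, 0, 0.135, 8.5], [-3.72, -3.25, -0.12, 0, 0, 0.134, 8.5], [-4.12, -2.73, -0.13, 0, 0, 0.135, 8.5], [-4.45, -2.14, -0.12, -0.001, 0.001, 0.134, 8.5], [-4.7, -1.53, -0.12, 0, 0, 0.135, 8.5], [-4.86, -0.89, -0.13, 0, 0, 0.134, 8.5], [-4.94, -0.22, -0.13, 0, 0, 0.135, 8.5], [-4.92, 0.44, -0.13, 0, 0, 0.134, 8.5], [-4.82, 1.09, -0.13, -0.001, 0, 0.135, 8.5], [-4.62, 1.73, -0.12, 0, 0, 0.134, 8.5]]
[[-4.44, 0.8, 0.6, 0, 0, 0.133, 8.5], [-4.29, 1.37, 0.6, 0, 0, 0.132, 8.5], [-4.07, 1.93, 0.6, 0, 0, 0.133, 8.5], [-3.78, 2.45, 0.6, 0, 0, 0.133, 8.5], [-3.43, 2.94, 0.6, 0, 0, 0.132, 8.5], [-3.0, 3.35, 0.6, 0, 0, 0.133, 8.5], [-2.54, 3.73, 0.6, 0, 0, 0.133, 8.5], [-2.02, 4.03, 0.6, 0, 0, 0.132, 8.5], [-1.47, 4.26, 0.6, 0, 0, 0.133, 8.5], [-0.89, 4.42, 0.6, 0, 0, 0.133, 8.5]]
```

Emit:
step_arm([
  [[-3.25,-3.72,-0.12,0,0,0.135,8.5],[-3.72,-3.25,-0.12,0,0,0.134,8.5],[-4.12,-2.73,-0.13,0,0,0.135,8.5],[-4.45,-2.14,-0.12,0,0,0.134,8.5],[-4.7,-1.53,-0.12,0,0,0.135,8.5],[-4.86,-0.89,-0.13,0,0,0.134,8.5],[-4.94,-0.22,-0.13,0,0,0.135,8.5],[-4.92,0.44,-0.13,0,0,0.134,8.5],[-4.82,1.09,-0.13,0,0,0.135,8.5],[-4.62,1.73,-0.12,0,0,0.134,8.5]],
])

```text
t: 1.1
eef_pos: [0.4002, 0.1486, 0.2606]
eef_rot: [2.358, 2.076, 0.0]
force: [1.5, 1.1, 0.1]
opening: 0.0852
gripper_force: 0.0
```

Emit:
step_arm([
  [[-4.44,0.8,0.6,0,0,0.133,8.5],[-4.29,1.37,0.6,0,0,0.132,8.5],[-4.07,1.93,0.6,0,0,0.133,8.5],[-3.78,2.45,0.6,0,0,0.133,8.5],[-3.43,2.94,0.6,0,0,0.132,8.5],[-3.0,3.35,0.6,0,0,0.133,8.5],[-2.54,3.73,0.6,0,0,0.133,8.5],[-2.02,4.03,0.6,0,0,0.132,8.5],[-1.47,4.26,0.6,0,0,0.133,8.5],[-0.89,4.42,0.6,0,0,0.133,8.5]],
])

```text
t: 2.1
eef_pos: [0.4246, -0.3014, 0.2001]
eef_rot: [-3.136, -0.182, 0.0]
force: [-0.4, -0.6, 0.6]
opening: 0.0853
gripper_force: 0.0
```

Run:
```python
from h import *
info()
w=shot('wrist');info()
import pickle;pickle.dump(w,open('w1.pkl','wb'))
cv2.imwrite('pics/w1.png',cv2.resize(w['color'][:,:,::-1],(800,600)))
print(w['fx'],w['position'],proj(w,(.428,-.3,.014)),proj(w,(.51,-.29,.007)))
```

```text
t 2.1 p [ 0.4246 -0.3014  0.2001] yaw 6.63 xz,zdir -0.0 [-0.  0. -1.] F [-0.35 -0.58  0.59] op 0.0853 gf 0.0 j6 0.73
t 2.15 p [ 0.4243 -0.3065  0.199 ] yaw 6.23 xz,zdir -0.002 [-0.002 -0.003 -1.   ] F [-2.54 -4.15 -0.14] op 0.0849 gf 0.0 j6 0.74
343.33902848017857 [ 0.49077113 -0.29452095  0.32604272] (np.float64(255.25707962766506), np.float64(163.39205725075357)) (np.float64(254.65283009442953), np.float64(69.77010227779746))
```

View pics/w1.png

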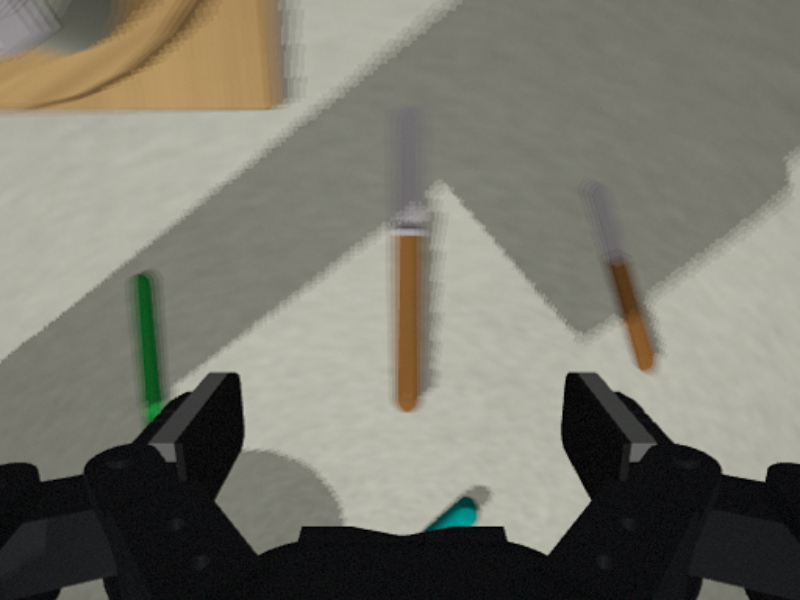

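Wrist view: the spatula is aligned with the tool, with its tip at (406,110), the wood/steel joint at (408,233) and the handle end at (408,410). The picture is slightly blurred by the settling arm, so I'll measure again with a mask.

Run:
```python
from h import *
w=shot('wrist')
w=shot('wrist');info()
hsv=cv2.cvtColor(w['color'],cv2.COLOR_RGB2HSV)
m=((hsv[...,0]>4)&(hsv[...,0]<20)&(hsv[...,1]>130)).astype(np.uint8)
n,l,st,c=cv2.connectedComponentsWithStats(m)
for i in range(1,n):
    if st[i,4]>80:
        print(st[i],c[i])
        if 230<c[i][0]<290:
            P=np.array([ray(w,v,u,.012)[:2] for u,v in np.argwhere(l==i)],np.float32)
            (cx,cy),sz,an=cv2.minAreaRect(P);vx,vy,_,_=cv2.fitLine(P,2,0,.01,.01).ravel();print(cx,cy,sz,np.degrees(np.arctan2(vy,vx)))
print(ray(w,406*.64,109*.64,.007))
```

```text
t 2.25 p [ 0.4244 -0.3012  0.1995] yaw 6.79 xz,zdir -0.002 [-0.002  0.002 -1.   ] F [-0.56  0.45  0.41] op 0.085 gf 0.0 j6 0.73
[ 245  150   19  113 1884] [254.014862   203.84341826]
0.38295790553092957 -0.3058414161205292 (0.11365238577127457, 0.01635008677840233) 7.1557837
[382 163  33  72 934] [398.96466809 198.52462527]
[ 0.50969758 -0.29652383  0.007     ]
```

```bash
python3 -c "
from h import *
plan([((.4275,-.3003,.05),7.1,0,5),((.4275,-.3003,.0187),7.1,0,4)])"
```

```text
[[0.07, 0, 2.99, 0, 0, -0.001, 8.5], [0.07, -0.01, 2.99, -0.001, 0.001, -0.001, 8.5], [0.07, -0.01, 2.99, 0, 0, -0.001, 8.5], [0.06, 0, 2.99, -0.001, 0, -0.001, 8.5], [0.07, -0.01, 2.99, 0, 0.001, -0.001, 8.5], [0, 0, 0.78, 0, 0, 0, 8.5], [0, 0, 0.78, 0, 0, 0, 8.5], [0, 0, 0.79, 0, 0, 0, 8.5], [0, 0, 0.78, 0, 0, 0, 8.5]]
```

Emit:
step_arm([
  [[0.07,0,2.99,0,0,-0.001,8.5],[0.07,-0.01,2.99,-0.001,0.001,-0.001,8.5],[0.07,-0.01,2.99,0,0,-0.001,8.5],[0.06,0,2.99,-0.001,0,-0.001,8.5],[0.07,-0.01,2.99,0,0.001,-0.001,8.5],[0,0,0.78,0,0,0,8.5],[0,0,0.78,0,0,0,8.5],[0,0,0.79,0,0,0,8.5],[0,0,0.78,0,0,0,8.5],[0,0,0,0,0,0,8.5]],
])

```text
t: 3.25
eef_pos: [0.4286, -0.2989, 0.0198]
eef_rot: [3.134, 0.199, 0.003]
force: [0.0, 0.3, -0.1]
opening: 0.0852
gripper_force: 0.0
```

Emit:
step_arm([
  [[0,0,0,0,0,0,3],[0,0,0,0,0,0,1.5],[0,0,0,0,0,0,0],[0,0,0,0,0,0,0],[0,0,0,0,0,0,0],[0,0,0,0,0,0,0],[0,0,0,0,0,0,0],[0,0,0,0,0,0,0]],
])

```text
t: 4.05
eef_pos: [0.4291, -0.2993, 0.0205]
eef_rot: [3.133, 0.199, 0.004]
force: [0.1, 0.9, 4.5]
opening: 0.016
gripper_force: 60.5
```

```bash
python3 -c "
from h import *
info()"
```

```text
t 4.05 p [ 0.4291 -0.2993  0.0205] yaw 7.27 xz,zdir 0.003 [ 0.003 -0.002 -1.   ] F [0.08 0.87 4.46] op 0.016 gf 60.5 j6 0.73
```

```bash
python3 -c "
from h import *
plan([((.429,-.299,.12),7.1,0,4),((.4332,-.2111,.112),40,0,6)],grip=0)"
```

```text
[[0.01, 0, -2.49, 0.001, -0.001, 0.001, 0], [0, -0.01, -2.48, 0, 0, 0, 0], [0, 0, -2.49, 0.001, -0.001, 0.001, 0], [0, -0.01, -2.49, 0.001, -0.001, 0.001, 0], [0.25, -1.44, 0.13, 0, 0, -0.096, 0], [0.39, -1.42, 0.14, 0, 0, -0.095, 0], [0.52, -1.37, 0.13, 0, 0, -0.096, 0], [0.65, -1.31, 0.14, 0, 0, -0.096, 0], [0.77, -1.25, 0.13, 0, 0, -0.096, 0], [0.89, -1.17, 0.14, 0, 0, -0.095, 0]]
```

Emit:
step_arm([
  [[0.01,0,-2.49,0.001,-0.001,0.001,0],[0,-0.01,-2.48,0,0,0,0],[0,0,-2.49,0.001,-0.001,0.001,0],[0,-0.01,-2.49,0.001,-0.001,0.001,0],[0.25,-1.44,0.13,0,0,-0.096,0],[0.39,-1.42,0.14,0,0,-0.095,0],[0.52,-1.37,0.13,0,0,-0.096,0],[0.65,-1.31,0.14,0,0,-0.096,0],[0.77,-1.25,0.13,0,0,-0.096,0],[0.89,-1.17,0.14,0,0,-0.095,0]],
])

```text
t: 5.05
eef_pos: [0.4323, -0.2099, 0.1106]
eef_rot: [-2.948, -1.079, 0.003]
force: [0.6, -0.0, 0.1]
opening: 0.016
gripper_force: 59.9
```

Emit:
step_arm([
  [[0,0,0,0,0,0,0],[0,0,0,0,0,0,0],[0,0,0,0,0,0,0]],
])

```text
t: 5.35
eef_pos: [0.4328, -0.2113, 0.1114]
eef_rot: [-2.952, -1.071, 0.001]
force: [0.1, -0.5, -0.4]
opening: 0.0162
gripper_force: 59.9
```

Run:
```python
from h import *
import pickle
info()
w=shot('wrist');b=shot('scene');a=shot('top');info()
pickle.dump((w,b,a),open('i2.pkl','wb'))
cw=w['color'][:230,:,::-1]
cs=b['color'][200:320,150:330,::-1]
cv2.imwrite('pics/w2.png',np.vstack([cv2.resize(cw,(800,359)),np.hstack([cv2.resize(cs,(360,240)),cv2.resize(a['color'][130:250,240:400,::-1],(440,240))])]))
print(proj(w,(.5124,-.1446,.102)),proj(b,(.5124,-.1446,.102)))
```

```text
t 5.35 p [ 0.4328 -0.2113  0.1114] yaw 39.89 xz,zdir -0.0 [-0.001  0.001 -1.   ] F [ 0.12 -0.51 -0.44] op 0.0162 gf 59.9 j6 0.31
t 5.5 p [ 0.4329 -0.2114  0.1116] yaw 39.9 xz,zdir -0.0 [-0.001  0.001 -1.   ] F [ 0.04 -0.43 -1.21] op 0.016 gf 59.9 j6 0.31
(np.float64(254.56610789882322), np.float64(-18.84678597944105)) (np.float64(223.5208879450367), np.float64(247.12008633984505))
```

View pics/w2.png

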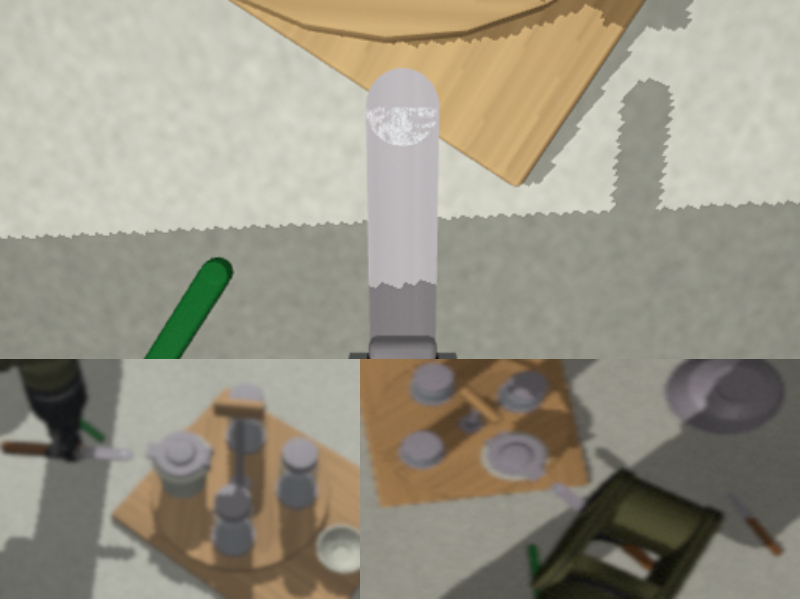

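The wrist view shows the blade straight ahead, with its round tip at (402,70) in the picture. In the scene crop the tip is at (131,455) and the tab end at about (149,457), so they line up in height. I'll get the blade height from its apparent width.

Run:
```python
from h import *
import pickle
w,b,a=pickle.load(open('i2.pkl','rb'))
print('cam',w['position'],rot(w['attitude'])[:,2])
g=w['color'].astype(float)
for v in (85,100,120,150,170):
    row=g[v,215:300].sum(1); d=np.abs(np.diff(row)); i=np.argsort(d)[-4:]; print(v,sorted(zip((i+215.5+.5).tolist(),d[i].round().tolist())))
C=np.array([.612,-.061]);e=np.array([np.cos(np.radians(40)),np.sin(np.radians(40))])
for z in (.094,.096,.098,.100,.102):
    p=ray(w,257.3,44.8,z); print(z,p.round(4),'r,lat',((p[:2]-C)@-e).round(4),((p[:2]-C)@[-e[1],e[0]]).round(4),'scene',np.round(proj(b,p),1))
# scene: blade and lid segmentation near tip
print(b['color'][240:256,205:232].sum(2))
```

```text
cam [ 0.48410066 -0.16964221  0.23733895] [-0.20233879 -0.16826287 -0.9647521 ]
85 [(242.0, 83.0), (272.0, 71.0), (274.0, 58.0), (281.0, 57.0)]
100 [(235.0, 40.0), (281.0, 50.0), (298.0, 54.0), (299.0, 76.0)]
120 [(234.0, 10.0), (235.0, 47.0), (280.0, 44.0), (281.0, 34.0)]
150 [(235.0, 59.0), (236.0, 50.0), (279.0, 19.0), (280.0, 111.0)]
170 [(235.0, 32.0), (236.0, 100.0), (279.0, 39.0), (280.0, 75.0)]
0.094 [ 0.4978 -0.1581  0.094 ] r,lat 0.1499 -0.0009 scene [216.7 248.5]
0.096 [ 0.4976 -0.1582  0.096 ] r,lat 0.1501 -0.0009 scene [216.5 248.1]
0.098 [ 0.4974 -0.1584  0.098 ] r,lat 0.1504 -0.0009 scene [216.4 247.7]
0.1 [ 0.4972 -0.1585  0.1   ] r,lat 0.1506 -0.0009 scene [216.2 247.3]
0.102 [ 0.497  -0.1587  0.102 ] r,lat 0.1509 -0.0009 scene [216.1 247. ]
[[357 428 488 514 520 520 519 514 514 508 509 511 514 513 512 512 516 518
  517 513 507 509 509 510 510 501 486]
 [360 433 489 512 517 516 517 519 514 508 505 505 511 511 513 513 515 518
  509 504 497 499 501 504 501 488 475]
 [364 432 488 510 512 517 518 518 515 508 501 502 508 512 511 511 511 512
  502 483 479 481 483 487 482 4
[... 777 characters left out ...]
 397 427 448 454 451]
 [398 425 434 431 431 435 444 448 450 461 477 493 511 521 524 526 517 503
  483 457 422 386 379 411 441 455 453]
 [414 465 481 478 476 478 479 477 482 492 503 514 518 523 527 529 523 516
  505 484 449 393 368 389 426 445 453]
 [432 493 513 511 505 502 505 506 508 514 517 517 519 522 522 524 522 518
  511 493 457 403 362 368 398 432 447]
 [438 496 517 514 505 505 507 512 515 518 517 517 513 520 518 517 515 512
  508 496 466 414 368 348 365 402 434]
 [456 501 514 514 509 506 511 511 516 519 515 513 514 518 517 514 508 508
  505 498 470 424 375 344 340 364 403]
 [484 512 514 515 515 511 513 516 518 519 515 513 517 520 514 509 508 506
  503 492 466 422 385 356 342 338 355]]
```

Emit:
step_arm([
  [[0.6,0,-0.05,0,0,0,0],[0.6,0,0,0,0,0,0],[0.6,0,0,0,0,0,0],[0,0,0,0,0,0,0],[0,0,0,0,0,0,0]],
])

```text
t: 6.0
eef_pos: [0.4468, -0.199, 0.1119]
eef_rot: [-2.951, -1.075, 0.001]
force: [-0.0, -0.1, -1.5]
opening: 0.0159
gripper_force: 59.9
```

Run:
```python
from h import *
import pickle
w=shot('wrist');info()
pickle.dump(w,open('w3.pkl','wb'))
cv2.imwrite('pics/w3.png',cv2.resize(w['color'][:130,160:350,::-1],(760,520),interpolation=cv2.INTER_CUBIC))
```

```text
t 6.05 p [ 0.4467 -0.1991  0.1119] yaw 40.01 xz,zdir -0.001 [-0.001  0.001 -1.   ] F [-0.27  0.22 -0.  ] op 0.0158 gf 59.9 j6 0.34
```

View pics/w3.png

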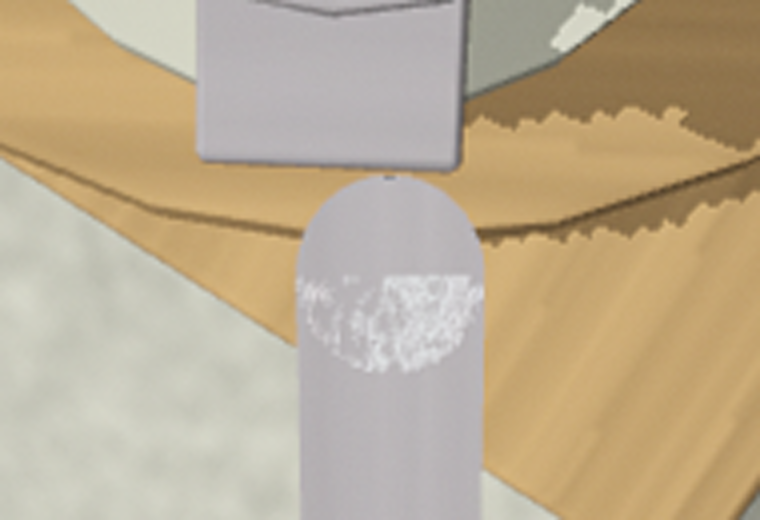

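The close view shows the tab end from x=197 to 465 (centre 331, y≈164) and the blade tip at (390,175). The tip is about 1.5 mm short of the tab, 5.4 mm to its right, and about 2° off in yaw. The heights fit the gap, so I'll correct and insert.

Emit:
step_arm([
  [[0,-0.4,0,0,0,0.017,0],[0,-0.4,0,0,0,0.017,0],[0,0,0,0,0,0,0],[0.25,0,0,0,0,0,0],[0.25,0,0,0,0,0,0],[0.25,0,0,0,0,0,0],[0.25,0,0,0,0,0,0],[0,0,0,0,0,0,0],[0,0,0,0,0,0,0]],
])

```text
t: 6.95
eef_pos: [0.4495, -0.1869, 0.112]
eef_rot: [-2.969, -1.024, 0.001]
force: [0.3, -0.8, 0.1]
opening: 0.0162
gripper_force: 59.9
```

Run:
```python
from h import *
w=shot('wrist');info()
cv2.imwrite('pics/w4.png',cv2.resize(w['color'][:130,160:350,::-1],(760,520),interpolation=cv2.INTER_CUBIC))
```

```text
t 7.0 p [ 0.4495 -0.1869  0.112 ] yaw 38.04 xz,zdir -0.0 [-0.001  0.001 -1.   ] F [-0.53  0.13 -0.76] op 0.0159 gf 59.9 j6 0.4
```

View pics/w4.png

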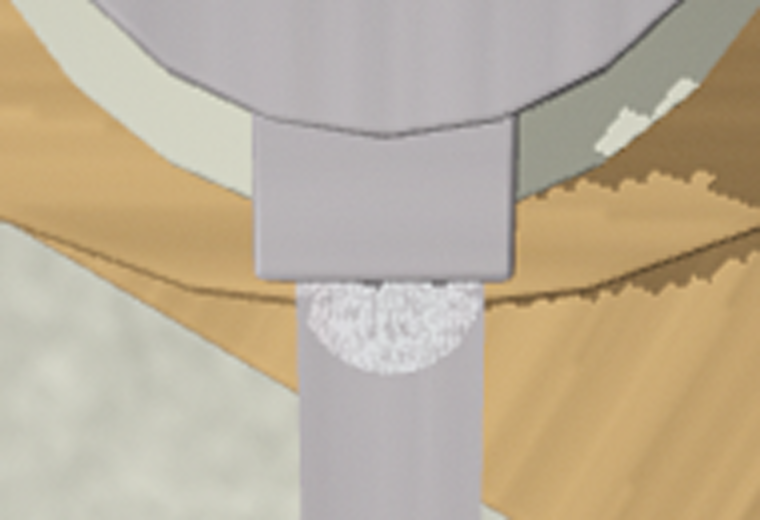

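The blade sits centred about 9 mm under the tab, with its edge at y≈280 and no contact force. I'll lever along the arc about the hinge (radius 77 mm).

Emit:
step_arm([
  [[0,0,-0.25,0,0,0,0],[0.03,0,-0.67,0,0,0,0],[0.09,0,-0.67,0,0,0,0],[0.15,0,-0.66,0,0,0,0],[0.2,0,-0.64,0,0,0,0],[0.26,0,-0.62,0,0,0,0],[0.31,0,-0.6,0,0,0,0],[0.36,0,-0.57,0,0,0,0],[0.41,0,-0.53,0,0,0,0]],
])

```text
t: 7.9
eef_pos: [0.4641, -0.1757, 0.1647]
eef_rot: [-2.969, -1.023, 0.001]
force: [-1.0, -0.7, -0.9]
opening: 0.0161
gripper_force: 59.8
```

Run:
```python
from h import *
info()
w=shot('wrist');b=shot('scene')
cv2.imwrite('pics/w5.png',np.hstack([cv2.resize(w['color'][:200,160:350,::-1],(380,400)),cv2.resize(b['color'][190:300,160:270,::-1],(400,400))]))
```

```text
t 7.9 p [ 0.4641 -0.1757  0.1647] yaw 38.03 xz,zdir -0.0 [-0.001  0.001 -1.   ] F [-1.01 -0.75 -0.93] op 0.0161 gf 59.8 j6 0.44
```

View pics/w5.png

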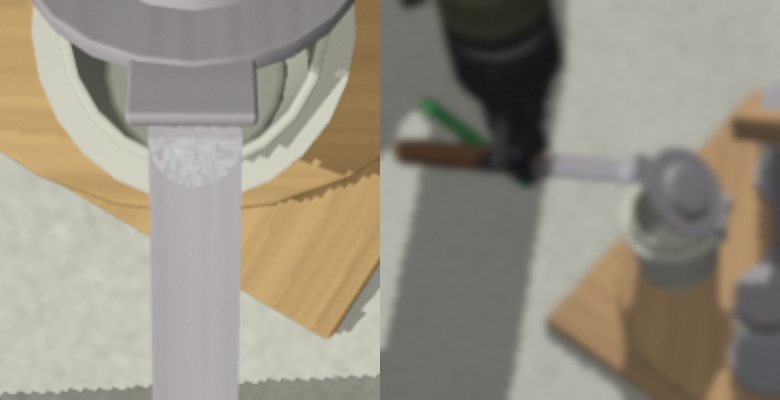

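The lid is half open on the blade (tab edge at (190,122) in the left crop), so I'll continue along the arc.

Emit:
step_arm([
  [[0.45,0,-0.5,0,0,0,0],[0.5,0,-0.45,0,0,0,0],[0.53,0,-0.41,0,0,0,0],[0.57,0,-0.36,0,0,0,0],[0.6,0,-0.31,0,0,0,0],[0.62,0,-0.26,0,0,0,0],[0.64,0,-0.2,0,0,0,0],[0.66,0,-0.15,0,0,0,0],[0.67,0,-0.05,0,0,0,0],[0.67,0,0,0,0,0,0]],
])

```text
t: 9.0
eef_pos: [0.511, -0.1391, 0.1912]
eef_rot: [-2.969, -1.023, 0.001]
force: [-0.6, -0.2, -0.0]
opening: 0.0162
gripper_force: 59.9
```

Emit:
step_arm([
  [[0.67,0,0,0,0,0,0],[0.6,0,0,0,0,0,0],[0,0,0,0,0,0,0],[0,0,0,0,0,0,0]],
])

```text
t: 9.4
eef_pos: [0.5205, -0.1314, 0.1909]
eef_rot: [-2.969, -1.024, 0.001]
force: [-0.7, 0.5, -0.4]
opening: 0.0163
gripper_force: 59.9
```

Run:
```python
from h import *
info()
w=shot('wrist');b=shot('scene')
cv2.imwrite('pics/w6.png',np.hstack([cv2.resize(w['color'][:200,160:350,::-1],(380,400)),cv2.resize(b['color'][190:300,160:270,::-1],(400,400))]))
```

```text
t 9.4 p [ 0.5205 -0.1314  0.1909] yaw 38.05 xz,zdir -0.0 [-0.001  0.001 -1.   ] F [-0.71  0.46 -0.38] op 0.0163 gf 59.9 j6 0.56
```

View pics/w6.png

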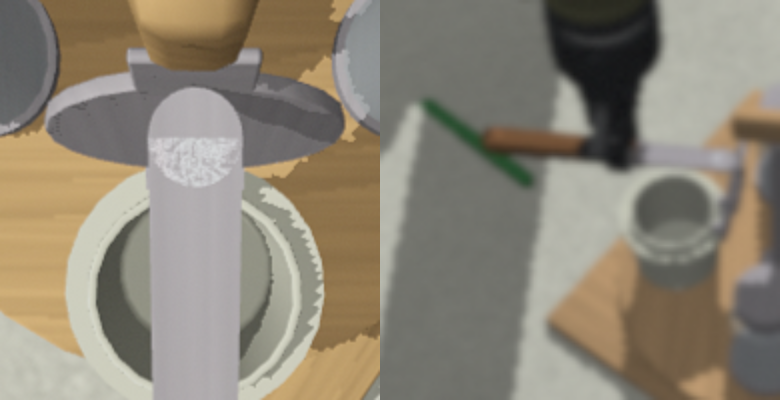

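The lid stands just past upright (about 100° by geometry) with the pot open beneath it. I'll retract and return the spatula.

```bash
python3 -c "
from h import *
plan([((.433,-.200,.19),38,0,5),((.429,-.2995,.10),7.1,0,5),((.429,-.2995,.04),7.1,0,4),((.429,-.2995,.0208),7.1,0,6)],grip=0)"
```

```text
[[-2.22, 0, 0.02, 0, 0, 0, 0], [-2.22, 0, 0.02, -0.001, 0, 0, 0], [-2.21, 0.01, 0.02, 0, 0, 0, 0], [-2.22, 0, 0.02, 0, 0, 0, 0], [-2.22, 0, 0.02, 0, 0, 0, 0], [-1.29, 1.52, 1.8, 0, 0, 0.108, 0], [-1.12, 1.65, 1.8, 0, 0, 0.108, 0], [-0.93, 1.76, 1.8, 0, 0, 0.108, 0], [-0.74, 1.85, 1.8, 0, 0, 0.108, 0], [-0.53, 1.92, 1.79, 0, 0, 0.108, 0]]
[[0, 0, 1.5, 0, 0, 0, 0], [0, 0, 1.5, 0, 0, 0, 0], [0, 0, 1.5, 0, 0, 0, 0], [0, 0, 1.5, 0, 0, 0, 0], [0, 0, 0.32, 0, 0, 0, 0], [0, 0, 0.32, 0, 0, 0, 0], [0, 0, 0.32, 0, 0, 0, 0], [0, 0, 0.32, 0, 0, 0, 0], [0, 0, 0.32, 0, 0, 0, 0], [0, 0, 0.32, 0, 0, 0, 0]]
```

Emit:
step_arm([
  [[-2.22,0,0.02,0,0,0,0],[-2.22,0,0.02,0,0,0,0],[-2.21,0.01,0.02,0,0,0,0],[-2.22,0,0.02,0,0,0,0],[-2.22,0,0.02,0,0,0,0],[-1.29,1.52,1.8,0,0,0.108,0],[-1.12,1.65,1.8,0,0,0.108,0],[-0.93,1.76,1.8,0,0,0.108,0],[-0.74,1.85,1.8,0,0,0.108,0],[-0.53,1.92,1.79,0,0,0.108,0]],
])

```text
t: 10.5
eef_pos: [0.4288, -0.3005, 0.0995]
eef_rot: [-3.135, -0.187, 0.001]
force: [1.0, -0.0, -1.2]
opening: 0.0159
gripper_force: 59.9
```

Emit:
step_arm([
  [[0,0,1.5,0,0,0,0],[0,0,1.5,0,0,0,0],[0,0,1.5,0,0,0,0],[0,0,1.5,0,0,0,0],[0,0,0.32,0,0,0,0],[0,0,0.32,0,0,0,0],[0,0,0.32,0,0,0,0],[0,0,0.32,0,0,0,0],[0,0,0.3,0,0,0,0],[0,0,0,0,0,0,0]],
])

```text
t: 11.5
eef_pos: [0.4288, -0.2993, 0.024]
eef_rot: [-3.134, -0.194, 0.002]
force: [-0.4, -0.2, -1.2]
opening: 0.016
gripper_force: 59.9
```

Emit:
step_arm([
  [[0,0,0.15,0,0,0,0],[0,0,0,0,0,0,0]],
])

```text
t: 11.7
eef_pos: [0.4289, -0.2994, 0.0227]
eef_rot: [-3.135, -0.194, 0.002]
force: [0.2, -0.2, -0.1]
opening: 0.016
gripper_force: 59.9
```

Emit:
step_arm([
  [[0,0,0.18,0,0,0,0],[0,0,0,0,0,0,0],[0,0,0,0,0,0,2],[0,0,0,0,0,0,3],[0,0,0,0,0,0,5],[0,0,0,0,0,0,8.5],[0,0,0,0,0,0,8.5],[0,0,0,0,0,0,8.5],[0,0,0,0,0,0,8.5]],
])

```text
t: 12.6
eef_pos: [0.4289, -0.2994, 0.021]
eef_rot: [-3.135, -0.194, 0.002]
force: [-0.6, -0.5, -0.0]
opening: 0.0848
gripper_force: 0.0
```

```bash
python3 -c "
from h import *
info()
a=(np.array([.612,-.061]))
plan([((.429,-.2995,.13),7.1,0,4),((.45,-.25,.30),20,0,6),((.612,-.061,.30),40,0,7)])"
```

```text
t 12.6 p [ 0.4289 -0.2994  0.021 ] yaw 7.1 xz,zdir -0.001 [-0.001  0.001 -1.   ] F [-0.63 -0.51 -0.02] op 0.0848 gf 0.0 j6 0.74
[[0, 0, -2.73, 0, 0, 0, 8.5], [0, 0, -2.72, 0, 0, 0, 8.5], [-0.01, 0, -2.73, -0.001, 0.001, 0, 8.5], [0.01, 0, -2.72, 0, 0, 0, 8.5], [0.45, -0.77, -2.83, 0, 0, -0.038, 8.5], [0.48, -0.76, -2.84, 0, 0, -0.037, 8.5], [0.5, -0.74, -2.83, 0, 0, -0.038, 8.5], [0.54, -0.72, -2.84, 0, 0, -0.037, 8.5], [0.55, -0.7, -2.83, 0, 0, -0.038, 8.5], [0.59, -0.68, -2.84, 0, 0, -0.037, 8.5]]
[[3.1, -1.75, 0, 0, 0, -0.05, 8.5], [3.18, -1.59, 0, 0, 0, -0.05, 8.5], [3.26, -1.42, 0, 0, 0, -0.05, 8.5], [3.32, -1.27, 0, 0, 0, -0.05, 8.5], [3.38, -1.09, 0, 0, 0, -0.049, 8.5], [3.43, -0.93, 0, 0, 0, -0.05, 8.5], [3.48, -0.76, 0, 0, 0, -0.05, 8.5]]
```

Emit:
step_arm([
  [[0,0,-2.73,0,0,0,8.5],[0,0,-2.72,0,0,0,8.5],[0,0,-2.73,0,0,0,8.5],[0,0,-2.72,0,0,0,8.5],[0.45,-0.77,-2.83,0,0,-0.038,8.5],[0.48,-0.76,-2.84,0,0,-0.037,8.5],[0.5,-0.74,-2.83,0,0,-0.038,8.5],[0.54,-0.72,-2.84,0,0,-0.037,8.5],[0.55,-0.7,-2.83,0,0,-0.038,8.5],[0.59,-0.68,-2.84,0,0,-0.037,8.5]],
])

```text
t: 13.6
eef_pos: [0.4501, -0.2497, 0.3012]
eef_rot: [-3.093, -0.547, 0.001]
force: [1.0, 0.2, 0.9]
opening: 0.0851
gripper_force: 0.0
```

Emit:
step_arm([
  [[3.1,-1.75,0,0,0,-0.05,8.5],[3.18,-1.59,0,0,0,-0.05,8.5],[3.26,-1.42,0,0,0,-0.05,8.5],[3.32,-1.27,0,0,0,-0.05,8.5],[3.38,-1.09,0,0,0,-0.049,8.5],[3.43,-0.93,0,0,0,-0.05,8.5],[3.48,-0.76,0,0,0,-0.05,8.5],[0,0,0,0,0,0,8.5],[0,0,0,0,0,0,8.5]],
])

```text
t: 14.5
eef_pos: [0.6122, -0.0607, 0.2995]
eef_rot: [-2.951, -1.075, 0.003]
force: [0.4, -0.1, -1.1]
opening: 0.0854
gripper_force: 0.0
```

Run:
```python
from h import *
import pickle
info()
w=shot('wrist');t=shot('top');info();pickle.dump((w,t),open('w7.pkl','wb'))
cv2.imwrite('pics/w7.png',np.hstack([cv2.resize(w['color'][:,:,::-1],(512,384)),cv2.resize(t['color'][180:276,300:372,::-1],(288,384))]))
print(proj(w,(.612,-.061,.24)))
```

```text
t 14.5 p [ 0.6122 -0.0607  0.2995] yaw 40.04 xz,zdir -0.001 [-0.002  0.001 -1.   ] F [ 0.38 -0.07 -1.07] op 0.0854 gf 0.0 j6 0.69
t 14.6 p [ 0.6117 -0.0618  0.2998] yaw 39.92 xz,zdir -0.001 [-0.002  0.001 -1.   ] F [-0.37 -0.53  0.1 ] op 0.0851 gf 0.0 j6 0.69
(np.float64(256.142122052578), np.float64(212.7894931319465))
```

View pics/w7.png

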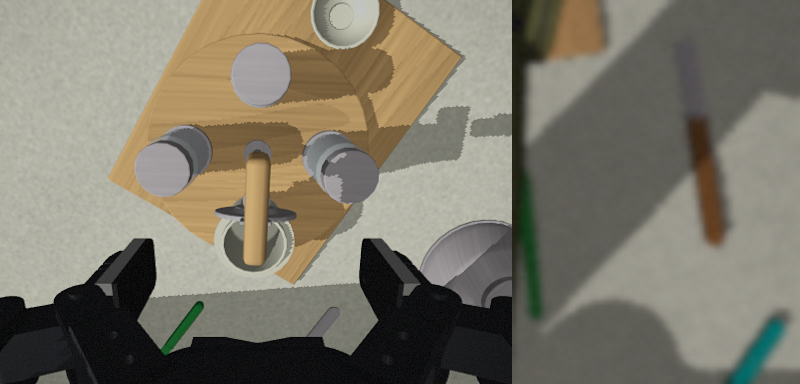

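The wrist view shows the handle bar from (258,153) to (254,265). Its centre matches the axis prediction of (256,213), and it sits 2° clockwise of the tool. The lid is upright, and the spatula lies on the table. I'll descend and grip the bar.

Emit:
step_arm([
  [[0,0,1.0,0,0,0.035,8.5],[0,0,2.0,0,0,0,8.5],[0,0,2.0,0,0,0,8.5],[0,0,1.2,0,0,0,8.5],[0,0,1.0,0,0,0,8.5],[0,0,0,0,0,0,8.5],[0,0,0,0,0,0,4],[0,0,0,0,0,0,3],[0,0,0,0,0,0,2],[0,0,0,0,0,0,1.5]],
])

```text
t: 15.6
eef_pos: [0.6125, -0.0611, 0.2288]
eef_rot: [-2.97, -1.022, -0.001]
force: [0.9, -0.1, 0.3]
opening: 0.0278
gripper_force: 0.0
```

Emit:
step_arm([
  [[0,0,0,0,0,0,0],[0,0,0,0,0,0,0],[0,0,0,0,0,0,0],[0,0,0,0,0,0,0],[0,0,0,0,0,0,0]],
])

```text
t: 16.1
eef_pos: [0.6116, -0.0601, 0.2287]
eef_rot: [-2.967, -1.022, 0.003]
force: [-4.7, 3.5, 3.0]
opening: 0.0134
gripper_force: 63.0
```

Run:
```python
from h import *
import pickle
info()
a,b=pickle.load(open('i0.pkl','rb'));w,t=pickle.load(open('w7.pkl','rb'))
C=np.array([.612,-.061])
for im,u,v in((a,426*.64,179*.64),(b,502*.64,459*.64),(w,345,15)):
    p=ray(im,u,v,.036)[:2]-C; print('dish',np.hypot(*p).round(4),np.degrees(np.arctan2(p[1],p[0])).round(2))
def ang(q,r,z):
    d=ray(w,*q,z)-ray(w,*r,z);return np.degrees(np.arctan2(d[1],d[0])).round(2)
print('board edges',ang((300,278),(460,58),.012), ang((108,178),(195,22),.012))
```

```text
t 16.1 p [ 0.6116 -0.0601  0.2287] yaw 38.0 xz,zdir -0.0 [-0.003  0.003 -1.   ] F [-4.66  3.51  3.01] op 0.0134 gf 63.0 j6 0.72
dish 0.1754 7.94
dish 0.1713 8.69
dish 0.17 7.66
board edges -171.62 -173.23
```

Emit:
step_arm([
  [[0,0,0,0,0,-0.03,0],[0,0,0,0,0,-0.06,0],[0,0,0,0,0,-0.1,0],[0,0,0,0,0,-0.1,0],[0,0,0,0,0,-0.1,0],[0,0,0,0,0,-0.1,0],[0,0,0,0,0,-0.1,0],[0,0,0,0,0,-0.1,0],[0,0,0,0,0,-0.1,0],[0,0,0,0,0,-0.06,0]],
])

```text
t: 17.1
eef_pos: [0.6107, -0.0596, 0.2287]
eef_rot: [-2.277, -2.156, 0.002]
force: [-8.2, 6.0, 6.0]
opening: 0.0129
gripper_force: 63.2
```

Run:
```python
from h import *
info()
```

```text
t 17.1 p [ 0.6107 -0.0596  0.2287] yaw 86.88 xz,zdir 0.003 [-0.005  0.004 -1.   ] F [-8.19  5.98  5.99] op 0.0129 gf 63.2 j6 -0.13
```

Emit:
step_arm([
  [[0.1,-0.12,0,0,0,-0.06,0],[0,0,0,0,0,-0.1,0],[0,0,0,0,0,-0.1,0],[0,0,0,0,0,-0.1,0],[0,0,0,0,0,-0.1,0],[0,0,0,0,0,-0.1,0],[0,0,0,0,0,-0.1,0],[0,0,0,0,0,-0.1,0],[0,0,0,0,0,-0.1,0],[0,0,0,0,0,-0.06,0]],
])

```text
t: 18.1
eef_pos: [0.6096, -0.06, 0.2287]
eef_rot: [-1.084, -2.944, 0.002]
force: [-8.4, 0.3, 5.1]
opening: 0.0129
gripper_force: 63.1
```

Emit:
step_arm([
  [[0,0,0,0,0,-0.06,0],[0,0,0,0,0,-0.1,0],[0,0,0,0,0,-0.1,0],[0,0,0,0,0,-0.1,0],[0,0,0,0,0,-0.1,0],[0,0,0,0,0,-0.1,0],[0,0,0,0,0,-0.1,0],[0,0,0,0,0,-0.1,0],[0,0,0,0,0,-0.06,0],[0,0,0,0,0,0,0]],
])

```text
t: 19.1
eef_pos: [0.6093, -0.061, 0.2288]
eef_rot: [0.176, -3.131, 0.001]
force: [-9.0, -3.2, 5.3]
opening: 0.0129
gripper_force: 63.2
```

Run:
```python
from h import *
info()
w=shot('wrist');t=shot('top');b=shot('scene');info()
import pickle;pickle.dump((w,t,b),open('w8.pkl','wb'))
cv2.imwrite('pics/w8.png',np.hstack([cv2.resize(w['color'][:,:,::-1],(400,300)),cv2.resize(b['color'][190:370,190:400,::-1],(400,300))]))
```

```text
t 19.1 p [ 0.6093 -0.061   0.2288] yaw -173.58 xz,zdir 0.006 [-0.005 -0.001 -1.   ] F [-9.   -3.22  5.33] op 0.0129 gf 63.2 j6 -1.87
t 19.25 p [ 0.6093 -0.0609  0.2287] yaw -173.63 xz,zdir 0.006 [-0.006 -0.001 -1.   ] F [-9.39 -2.17  5.35] op 0.0128 gf 63.2 j6 -1.87
```

View pics/w8.png

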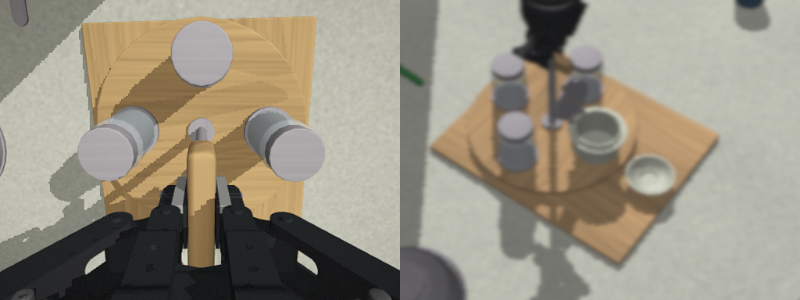

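The pot now stands open behind the dish (scene crop: pot (598,133), dish (650,175)). The rear jar is square to the board edge within about 2°, and the bar is firmly gripped (63 N). I'll trim slightly, let it settle and hand in.

Emit:
step_arm([
  [[0,0,0,0,0,-0.02,0],[0,0,0,0,0,0,0],[0,0,0,0,0,0,0],[0,0,0,0,0,0,0],[0,0,0,0,0,0,0]],
])

```text
t: 19.75
eef_pos: [0.6093, -0.061, 0.2287]
eef_rot: [0.206, -3.129, 0.001]
force: [-8.9, -2.8, 5.1]
opening: 0.0133
gripper_force: 63.2
```

```bash
python3 -c "
from h import *
info()
print(ticket.close_job())"
```

```text
t 19.75 p [ 0.6093 -0.061   0.2287] yaw -172.48 xz,zdir 0.006 [-0.006 -0.001 -1.   ] F [-8.94 -2.76  5.07] op 0.0133 gf 63.2 j6 -1.89
the job is handed in; nothing more can be done
None
```

I levered the lid open with the spatula (about 100° by geometry), laid the spatula back on the table, and turned the open pot to face the dish within about 2°. The job was handed in at 19.75 s with the carousel held at 63 N; no verdict was returned.

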